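Mask the slides and spray

TASK

Pick up the aluminium mask plate by its handle and lower it level and gently over the two pins of the slide holder, without dropping it, until it lies flush on the holder, and let go of it. Only then press the nozzle cap of the spray bottle right down and let it spring back up, leaving the mask seated. Leave the tube rack, the beaker and the box of wipes where they stand.

Things in the scene. Friction and masses are not known exactly. Their poses are not given: they have to be found in the camera images.
- mask: Loose aluminium mask plate, 0.2 to 0.4 kg, 100 (x) x 150 (y) x 6 mm thick, flat on the bench, a black bridge handle on top. Origin: centre of its underside; z up. Two round through holes for the pins, 11.6 mm diameter, at y = +60 and -60 mm (x = 0); two windows 22 x 69 mm at x = +27 and -27 mm. Symmetric: it fits either way round (half a turn).
- mask_grip (a point): Centre of the mask's handle bar, 38 mm above the mask's underside; axes as mask. The bar is 14 mm wide (x), 80 mm long (y) and 14 mm high, 25 mm clear of the plate, on two feet at y = +35 and -35 mm; take it across x.
- nest (a point): Centre of the top face of the slide holder, a fixed grey block 125 (x) x 185 (y) x 20 mm high, with two glass slides let into its top; 20 mm above the bench, z up. The seated mask has its origin here and its y axis along this y axis (either way round). The spray bottle stands beyond the +y end.
- pin (a point): Tip of the holder's pin at the +y end, 22 mm above the top face. Two fixed steel pins, 10 mm diameter, rise from the top face at y = +60 and -60 mm from nest (x = 0); their upper 10 mm taper to a 3.6 mm wide tip.
- cap_top (a point): Centre of the flat round top, 32 mm diameter, of the nozzle cap of the fixed white spray bottle (55 mm wide, in a clamp stand with a 90 x 80 mm foot); 157 mm above the bench when up, and it moves down with the cap. z up; the short spout on the cap's side points along -y, towards the slide holder, and stays below the top.
- cap (a joint): Travel of the sprung nozzle cap straight down, in m: 0 up, 0.007 right down. Starts to move at about 2.4 N, takes 8 N at the bottom, and springs back by itself.
- rack: Bystander: white tube rack with blue-capped tubes, 70 (x) x 150 (y) x 86 mm high, loose on the bench. Origin: centre of its underside.
- beaker: Bystander: empty translucent plastic beaker, 80 mm wide at the rim, 95 mm high, loose on the bench. Origin: centre of its underside.
- wipes: Bystander: white card box of wipes, 110 (x) x 160 (y) x 60 mm with a tuft of paper to 70 mm, loose on the bench. Origin: centre of its underside.
There are look-alikes about, which are no part of the job. Leave any orange look-alike of the mask alone. What is shaped like the part that bears nest but green is not meant.

How it is judged:
By the outcome, as a careful person would: the job done as asked, in the order asked, and still so for the second after the job is handed in, with the robot touching nothing.
It also fails if it takes over 61 s, if anything falls off the work surface, if the arm or the gripper's body presses on something with over 40 N, if the wrist force passes 120 N, or if a joint passes its speed limit or range.

ROBOT

A 6-joint arm with a two-finger parallel gripper is mounted at the origin on the work surface. World frame = base frame: x ahead of the robot, y to its left, z up, the work surface at z = 0. Lengths are in m, angles in rad, forces in N, time in s.
With the tool pointing down it reaches from about 0.3 to 0.775 m from the base axis. Payload 14.6 kg.
Tool frame: the origin (TCP) lies midway between the tips of the shut fingers; the grasp point (between the pads) lies 19 mm behind it; z points along the fingers, y is the direction in which the jaws open and shut (so a half turn about z gives the same grasp; the last joint's range is limited). The gripper opens to 94 mm and grips with 3 to 60 N. Pads are 16 mm wide; open, the fingers measure 119 mm over their backs; the gripper's body (75 mm by 177 mm) begins 78 mm behind the grasp point.
Start: joints at [1.23, 0.3, 1.521, -0, 1.321, -0.067], TCP at [0.149, 0.53, 0.205] pointing down, gripper open.
Joint ranges: [-3.03, 3.03], [-0.79, 2.21], [0.23, 2.52], [-1.04, 4.18], [0, 3.07], [-2.55, 2.55]. Speed limits (rad/s): [2.22, 2.22, 2.57, 3.14, 3.14, 3.14].

INTERFACE

Orientations are given as a 3x3 rotation matrix whose columns are the frame's x, y, z axes.
In Python, from plant import sense, snapshot, camera_model, hand_in gives the robot as it stands.
- The arm moves only by the shell command python3 -m inch 'ROWS' [FORCE]. ROWS is JSON, a list of rows, each a list of 3 entries, a list of its own where there are three numbers: the shift along the world's x, y, z in units of 50 mm (1.0 is 50 mm), then the turn, a rotation vector about the world's x, y, z in units of 10 degrees (1.0 is 10 degrees), then the opening, from 0 (shut) to 1 (fully open). In form: [[[dx, dy, dz], [wx, wy, wz], grip], ...]. A call has 1 to 20 rows; each row is the pose to reach, as a shift and turn from the pose commanded when the call began; what a row does not reach only later rows make up. A row lasts 1/8 s, in which the tool goes at most 62.5 mm and 10.7 degrees, less where a joint would pass 70% of its speed; a pose out of reach is approached as far as the arm can. A call with a gripper value outside its range is refused whole. The fingers move at their own pace and stop on an object; FORCE is the grip in N (left out, the last holds). Time passes only in rows, so rows that repeat a pose let the fingers close. It gives the time, the measured TCP pose, the force and the opening at its end, in the units of the state.
- sense(): the state, without advancing time (a new reading comes with each control period).
- snapshot(name): name is "side" or "top" or "wrist"; returns (picture, depth): 400x640x3 uint8, blue, green, red; 400x640 float32, m along the optical axis (not along the pixel's ray), 0 where there is no reading.
- camera_model(name): a dict with "fov_y" (degrees; the focal length in pixels is half the picture's height over the tangent of half this angle, whatever the lens; pixels are square), "cx", "cy" (the principal point, pixels), "D" ([k1, k2, p1, p2, k3] as OpenCV has them; the pictures are not rectified), "R" (3x3) and "t" (3): a world point X has camera coordinates R X + t. Camera axes: x right, y down, z forward; pixel columns grow to the right and rows downward; lengths in m; the calibration is good to about 2 mm. A picture is of the moment at which its call begins: read the wrist's pose just before it. camera_model takes no time and is no camera call; for the wrist camera it gives the pose at the moment of the call.
- hand_in(): hands the job in, once; it reports no verdict.
The state is a dict: "t": time; "q": joint angles; "dq": joint speeds; "joint_efforts": joint torques, N m; "tool_pos": TCP position; "eef_rot": TCP orientation; "ft_force": force on the tool from outside, world axes, zero at the start; "wrist_torque": the same for the moment, N m; "width": finger opening in m.
Only numpy, scipy, OpenCV 4.12 (cv2) and the standard library are available. Lean on these libraries where they do the work, as an engineer would, in place of code of your own. Each camera call takes 0.05 s, during which the arm holds its last target.

## Working session

There is one attempt and no reset: what is moved stays moved. The work goes in short steps, Python scripts to look and compute and a shell command to move; the robot and the scene stay as the last step left them, time stands still between calls to the robot, and variables do not carry over. Pictures are saved under pics/ and viewed, and the job is handed in when it is done.

```bash
ls; mkdir -p pics
cat > h.py <<'E'
import numpy as np, cv2
from plant import sense, snapshot, camera_model, hand_in
def K(m):
    f=200/np.tan(np.radians(m["fov_y"])/2)
    return np.array([[f,0,m["cx"]],[0,f,m["cy"]],[0,0,1.]])
def ray(m,uv):
    uv=np.array(uv,float).reshape(-1,1,2)
    n=cv2.undistortPoints(uv,K(m),np.array(m["D"],float)).reshape(-1,2)
    R=np.array(m["R"]);t=np.array(m["t"])
    return -R.T@t, np.c_[n,np.ones(len(n))]@R
def onz(m,uv,z):
    c,d=ray(m,uv); return c+d*((z-c[2])/d[:,2])[:,None]
def proj(m,X):
    R=np.array(m["R"]);t=np.array(m["t"])
    return cv2.projectPoints(np.array(X,float).reshape(-1,1,3),cv2.Rodrigues(R)[0],t,K(m),np.array(m["D"],float))[0].reshape(-1,2)
def cloud(m,depth):
    v,u=np.mgrid[0:400,0:640]
    n=cv2.undistortPoints(np.c_[u.ravel(),v.ravel()].astype(float).reshape(-1,1,2),K(m),np.array(m["D"],float)).reshape(-1,2)
    p=np.c_[n,np.ones(len(n))]*depth.reshape(-1,1)
    return ((p-np.array(m["t"]))@np.array(m["R"])).reshape(400,640,3)
def tri(obs):
    A=np.zeros((3,3));b=np.zeros(3)
    for m,uv in obs:
        c,d=ray(m,uv);d=d[0]/np.linalg.norm(d[0]);P=np.eye(3)-np.outer(d,d);A+=P;b+=P@c
    return np.linalg.solve(A,b)
E
python3 - <<'E'
from h import *
import pickle
s=sense();print(s)
D={}
for n in["top","side","wrist"]:
    m=camera_model(n);p,d=snapshot(n);D[n]=(m,p,d);cv2.imwrite(f"pics/{n}0.png",p);print(n,m["fov_y"],m["D"],-np.array(m["R"]).T@np.array(m["t"]))
pickle.dump(D,open("s0.pkl","wb"))
E
```

```text
pics
{'t': 0.0, 'q': array([ 1.23040130e+00,  3.00462455e-01,  1.52155491e+00, -8.03608479e-06,
        1.32067081e+00, -6.66221226e-02]), 'dq': array([ 1.85784938e-03, -2.45062758e-04,  5.10151976e-04, -1.03999195e-05,
        2.36775831e-05,  1.21520187e-03]), 'joint_efforts': array([ 4.98035715e-04, -5.31775725e+01, -3.52765381e+01,  7.09727174e-02,
        2.41203932e-02, -4.43341730e-05]), 'tool_pos': array([0.148636  , 0.52928129, 0.20490213]), 'eef_rot': array([[-9.62758213e-01,  2.70363634e-01, -3.58412325e-04],
       [ 2.70363864e-01,  9.62757659e-01, -1.03526687e-03],
       [ 6.51656986e-05, -1.09361342e-03, -9.99999400e-01]]), 'ft_force': array([ 0.35705604, -0.29180155, -0.33642335]), 'wrist_torque': array([-0.03003876, -0.00134556, -0.03688541]), 'width': 0.09418652032582653}
top 52.80842321923899 [0.00763491 0.         0.         0.         0.        ] [ 0.323885   -0.06065602  1.25485272]
side 53.750884236860884 [0.02662869 0.         0.         0.         0.        ] [ 0.2552108  -0.90964929  1.09397476]
wrist 68.95549097777872 [-0.0446041  0.         0.         0.         0.       ] [0.07991307 0.54895336 0.38419562]
```

View pics/top0.png

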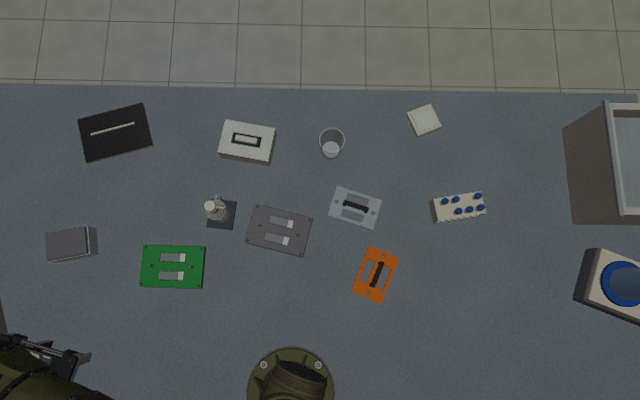

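View pics/side0.png

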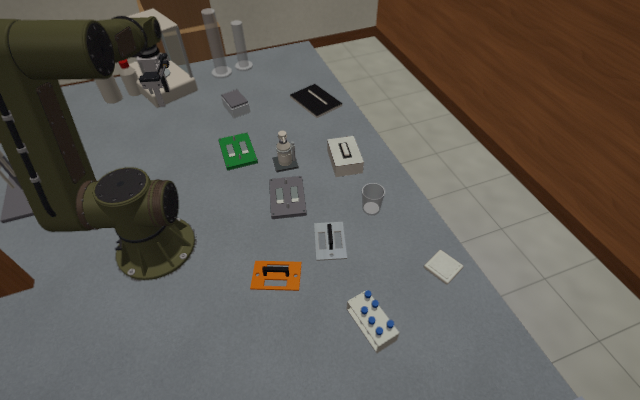

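View pics/wrist0.png

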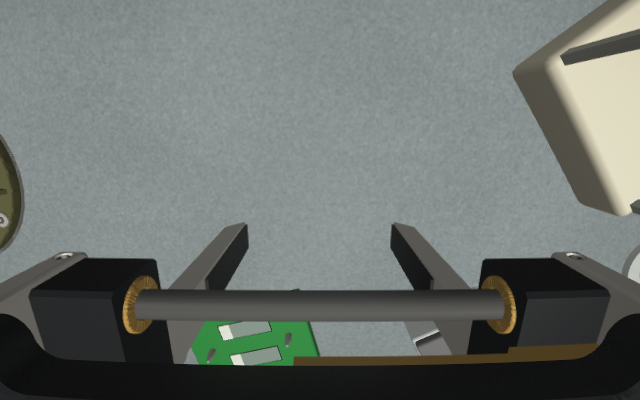

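Top view candidates:
- **Mask:** the silver plate at (355,207) or the orange one at (376,274). The silver one is aluminium; orange is excluded.
- **Holder:** the grey block at (280,230) or the green one at (173,267). Grey is the one meant, and it also has the bottle (216,208) beyond its end.

I'll confirm this in an enlarged crop.

Run:
```python
from h import *
import pickle
D=pickle.load(open("s0.pkl","rb"))
m,p,d=D["top"]
c1=cv2.resize(p[180:265,190:390],None,fx=4,fy=4,interpolation=cv2.INTER_CUBIC)
m2,p2,d2=D["side"]
cv2.imwrite("pics/crop_t.png",c1)
cv2.imwrite("pics/crop_s.png",cv2.resize(p2[120:265,230:390],None,fx=4,fy=4,interpolation=cv2.INTER_CUBIC))
C=cloud(m,d)
for u,v in[(355,207),(345,215),(280,230),(262,215),(212,204),(300,200)]: print(u,v,C[v,u].round(3), p[v,u])
```

```text
355 207 [ 0.539 -0.187  0.05 ] [33 32 30]
345 215 [ 0.522 -0.16  -0.001] [93 90 84]
280 230 [0.47  0.042 0.019] [80 80 79]
262 215 [0.516 0.099 0.019] [82 79 81]
212 204 [0.523 0.219 0.159] [139 151 146]
300 200 [ 0.568 -0.018  0.001] [97 93 85]
```

View pics/crop_t.png

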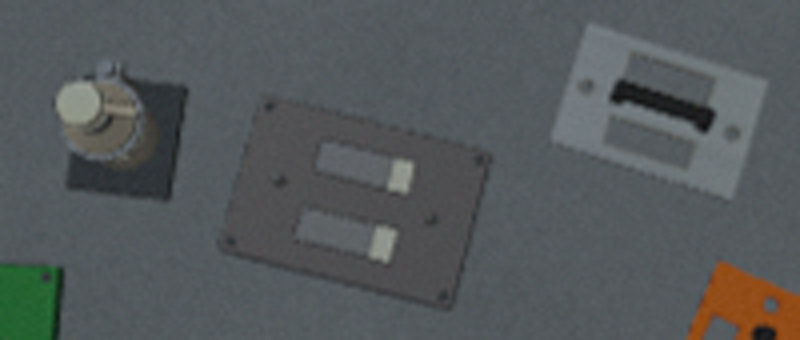

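View pics/crop_s.png

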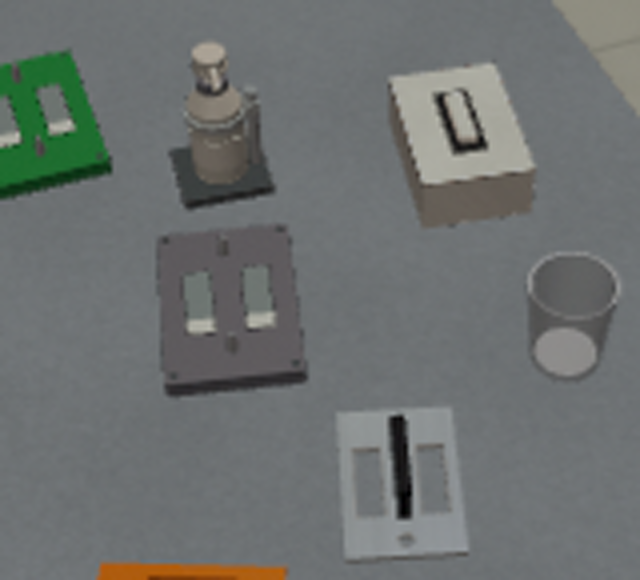

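The crops confirm silver plate with black handle as the mask, and the grey holder with the bottle beyond its left (+y) end. Now I'll measure them.

Run:
```python
from h import *
import pickle
D=pickle.load(open("s0.pkl","rb"))
def blob(mask,near,name):
    n,l,st,ce=cv2.connectedComponentsWithStats(mask.astype(np.uint8))
    i=l[near[1],near[0]]
    if i==0:
        k=[j for j in range(1,n) if st[j][4]>30]; i=min(k,key=lambda j:np.hypot(*(ce[j]-near)))
    print(name,"bbox",st[i],ce[i].round(1)); return (l==i)
R={}
for cam,win,hn,nn in[("top",None,(355,206),(262,215)),("side",None,(330,238),(276,212))]:
    m,p,d=D[cam]; hsv=cv2.cvtColor(p,cv2.COLOR_BGR2HSV)
    dark=hsv[...,2]<60
    h=blob(dark,hn,cam+" handle")
    bgr=p.astype(int)
    # holder: nearly neutral / reddish grey vs bluish bench
    hold=((bgr[...,0]-bgr[...,2])<5)&(hsv[...,2]>55)&(hsv[...,2]<125)&(hsv[...,1]<60)
    hold=cv2.morphologyEx(hold.astype(np.uint8),cv2.MORPH_OPEN,np.ones((3,3)))
    n=blob(hold,nn,cam+" holder")
    br=(hsv[...,2]>112)&(hsv[...,1]<60)
    k=blob(br,(340,195) if cam=="top" else (322,228),cam+" mask")
    R[cam]=(h,n,k)
    vis=p.copy(); vis[h]=(0,0,255);vis[n]=(255,0,0);vis[k]=(0,255,0)
    sl=(slice(170,290),slice(190,410)) if cam=="top" else (slice(120,290),slice(240,400))
    cv2.imwrite(f"pics/seg_{cam}.png",cv2.resize(vis[sl],None,fx=3,fy=3,interpolation=cv2.INTER_NEAREST))
    for z,b,nm in[(.045,h,'handle'),(.02,n,'holder'),(.006,k,'mask')]:
        c=max(cv2.findContours(b.astype(np.uint8),0,1)[0],key=cv2.contourArea).reshape(-1,2)
        w=onz(m,c,z)[:,:2]
        r=cv2.minAreaRect((w*1000).astype(np.float32)); print(cam,nm,z,r)
```

```text
top handle bbox [343 200  26  13 119] [355.6 205.6]
top holder bbox [ 246  206   66   50 1895] [279. 230.]
top mask bbox [328 186  54  44 870] [354.1 207.3]
top handle 0.045 ((542.932373046875, -188.39932250976562), (77.20233154296875, 16.794158935546875), 71.82467651367188)
top holder 0.02 ((470.3592529296875, 45.75531005859375), (183.79881286621094, 123.88394165039062), 75.92447662353516)
top mask 0.006 ((545.9462280273438, -189.23297119140625), (149.89837646484375, 99.88288116455078), 72.23168182373047)
side handle bbox [328 224   5  26  89] [330.  236.4]
side holder bbox [ 269  176   38   40 1239] [286.9 195.6]
side mask bbox [     0     37    640    363 120464] [345.3 238.2]
side handle 0.045 ((538.897216796875, -205.7783660888672), (100.49312591552734, 11.43882942199707), 72.65141296386719)
side holder 0.02 ((468.55657958984375, 42.277076721191406), (185.71759033203125, 125.54487609863281), 76.07560729980469)
side mask 0.006 ((463.4471435546875, 158.3531494140625), (1993.6234130859375, 1893.7655029296875), 82.91214752197266)
```

```bash
python3 - <<'E'
from h import *
import pickle
D=pickle.load(open("s0.pkl","rb"))
T=D["top"];S=D["side"]
# handle/holder in both views; cap-top centre by brightness blob
for n,(m,p,d),box in[("top",T,(200,195,235,225)),("side",S,(272,126,295,150))]:
    x0,y0,x1,y1=box; c=p[y0:y1,x0:x1]; C=cloud(m,d)[y0:y1,x0:x1]
    k=(C[...,2]>.150); ys,xs=np.nonzero(k); print(n,"cap px",xs.mean()+x0,ys.mean()+y0,k.sum(),"z",np.median(C[k][:,2]),C[k][:,:2].mean(0))
    k=(C[...,2]>.150)&(C[...,2]<.168)
    r=cv2.minEnclosingCircle((C[k][:,:2]*1000).astype(np.float32)); print(r)
for nm,a,b in[("holder",(279,230),(286.9,195.6)),("handle",(355.6,205.6),(330,236.4))]:
    print(nm,tri([(T[0],a),(S[0],b)]).round(4))
for nm,(m,p,d),u in[("T",T,(345,198)),("T",T,(355,206)),("T",T,(262,215))]: print(cloud(m,d)[u[1],u[0]].round(4))
m=D["wrist"][0]; 
print("wrist axis",np.array(m["R"])[2], proj(m,[[.1486,.529,z] for z in(.224,.205,.10,.045)]).round(0))
E
for i in top side; do echo; done
```

```text
top cap px 209.95535714285714 205.92857142857142 112 z 0.15744467587758876 [0.51287231 0.21758096]
((517.3861694335938, 222.12803649902344), 19.324756622314453)
side cap px 282.1666666666667 133.5625 48 z 0.15439783657398165 [0.49989326 0.15022611]
((513.42431640625, 219.40899658203125), 20.23995018005371)
holder [0.4699 0.0455 0.0113]
handle [ 0.5465 -0.1914  0.0221]
[ 0.5746 -0.1597  0.0091]
[ 0.5427 -0.1873  0.0456]
[0.516  0.0985 0.019 ]
wrist axis [ 0.23689858 -0.06740525 -0.96919327] [[318. 248.]
 [318. 236.]
 [319. 197.]
 [319. 186.]]
```

View pics/seg_top.png

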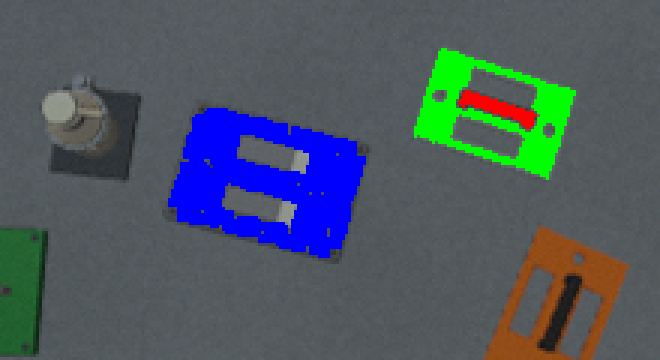

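The pixel masks cover the holder (blue), the plate (green) and its bar (red) cleanly, and the measured sizes match the text. Moving above the mask with the jaw axis across the bar.

```bash
python3 -m inch '[[[0.5,-0.9,0.1],[0,0,-0.6],1],[[1.1,-2.0,0.2],[0,0,-1.3],1],[[1.7,-3.1,0.2],[0,0,-2.0],1],[[2.3,-4.2,0.2],[0,0,-2.7],1],[[2.9,-5.3,0.2],[0,0,-3.4],1],[[3.5,-6.4,0.2],[0,0,-4.1],1],[[4.1,-7.5,0.2],[0,0,-4.8],1],[[4.7,-8.6,0.2],[0,0,-5.5],1],[[5.3,-9.7,0.2],[0,0,-6.2],1],[[5.9,-10.8,0.2],[0,0,-6.9],1],[[6.5,-11.9,0.2],[0,0,-7.6],1],[[7.1,-13.0,0.1],[0,0,-8.3],1],[[7.6,-13.9,0],[0,0,-8.9],1],[[7.88,-14.36,0],[0,0,-9.2],1],[[7.88,-14.36,0],[0,0,-9.2],1],[[7.88,-14.36,0],[0,0,-9.2],1]]'
cat > w.py <<'E'
from h import *
import pickle,sys
n=sys.argv[1]; s=sense(); m=camera_model("wrist"); p,d=snapshot("wrist")
pickle.dump((s,m,p,d),open(n+".pkl","wb")); cv2.imwrite(f"pics/{n}.png",p); print(s["t"],s["tool_pos"].round(4),s["ft_force"].round(2),s["width"]);print(s["eef_rot"].round(4))
E
python3 w.py w1
```

```text
t: 2.15
tool_pos: [0.5424, -0.1878, 0.2053]
eef_rot: [[0.303, 0.953, -0.0], [0.953, -0.303, 0.0], [0.0, -0.001, -1.0]]
ft_force: [0.7, -0.1, -0.1]
width: 0.0939
2.15 [ 0.5424 -0.1878  0.2053] [ 0.73 -0.13 -0.13] 0.09393808573878665
[[ 3.027e-01  9.531e-01 -5.000e-04]
 [ 9.531e-01 -3.027e-01  3.000e-04]
 [ 2.000e-04 -5.000e-04 -1.000e+00]]
```

View pics/w1.png

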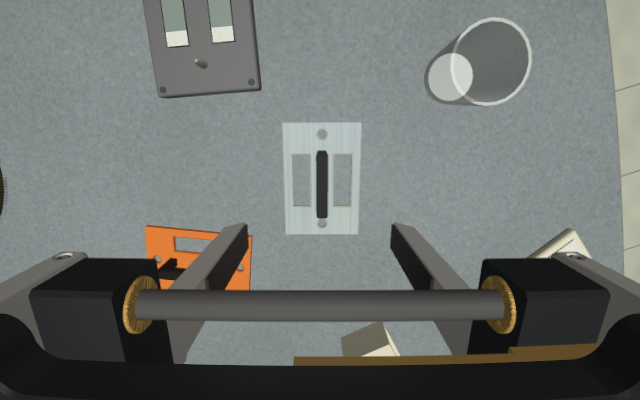

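The wrist view shows the whole mask at (322,180) between the fingers, with holes at (322,133) and (322,223) and the bar at (321,185). The holder's near pin shows at (201,63).

Run:
```python
from h import *
import pickle
s,m,p,d=pickle.load(open("w1.pkl","rb")); hsv=cv2.cvtColor(p,cv2.COLOR_BGR2HSV)
b=((hsv[...,2]>160)).astype(np.uint8); b[:, :270]=0;b[:,375:]=0;b[:115]=0;b[240:]=0
c=max(cv2.findContours(b,0,1)[0],key=cv2.contourArea).reshape(-1,2)
w=onz(m,c,.006)[:,:2]*1000; print("plate",cv2.minAreaRect(w.astype(np.float32)))
k=((hsv[...,2]<70)).astype(np.uint8); k[:, :300]=0;k[:,345:]=0;k[:140]=0;k[215+7:]=0
n,l,st,ce=cv2.connectedComponentsWithStats(k); i=1+st[1:,4].argmax(); print(st[i],ce[i])
c=max(cv2.findContours((l==i).astype(np.uint8),0,1)[0],key=cv2.contourArea).reshape(-1,2)
for z in(.045,): print("bar",z,cv2.minAreaRect((onz(m,c,z)[:,:2]*1000).astype(np.float32)))
# holes
g=cv2.cvtColor(p,cv2.COLOR_BGR2GRAY)
for y0,y1 in[(124,144),(215,232)]:
    a=g[y0:y1,312:333]; q=(a<150); n,l,st,ce=cv2.connectedComponentsWithStats(q.astype(np.uint8))
    for j in range(1,n):
        if 20<st[j][4]<150: print("hole",ce[j]+[312,y0],st[j][4],onz(m,[ce[j]+[312,y0]],.006))
C=cloud(m,d); print("depth z: bar",np.median(C[160:205,320:323,2]),"plate",np.median(C[160:205,312:315,2]), "bench",np.median(C[100:118,290:350,2]))
D=pickle.load(open("s0.pkl","rb"))
print("bar tri",tri([(D["top"][0],(355.6,205.6)),(m,(321.5,184.5))]))
print("E: tool line",proj(m,[list(s["tool_pos"][:2])+[z] for z in(.045,.006)]))
```

```text
plate ((544.8214111328125, -189.88674926757812), (150.5118408203125, 101.5556411743164), 72.41465759277344)
[317 151  10  67 663] [321.50678733 184.14328808]
bar 0.045 ((545.3339233398438, -187.70054626464844), (80.10033416748047, 11.001964569091797), 72.40576171875)
hole [321.70175439 133.98245614] 57 [[ 0.56325456 -0.13243038  0.006     ]]
hole [321.59183673 220.08163265] 98 [[ 0.52851214 -0.24232477  0.006     ]]
depth z: bar 0.04490832375248217 plate 0.005896752443714951 bench 0.00011065361908590746
bar tri [ 0.54521141 -0.18940989  0.03704399]
E: tool line [[319.22546406 185.73853193]
 [319.2122255  179.66115746]]
```

Everything agrees: centre about (0.545,-0.189), y-axis heading 72.4°, bar top 45 mm, plate top 6 mm. The tool heading is already 72.4°. Descending and gripping.

```bash
python3 -m inch '[[[0.05,-0.03,-0.8],[0,0,0],1],[[0.05,-0.03,-1.8],[0,0,0],1],[[0.05,-0.03,-2.7],[0,0,0],1],[[0.05,-0.03,-3.3],[0,0,0],1],[[0.05,-0.03,-3.6],[0,0,0],1],[[0.05,-0.03,-3.7],[0,0,0],1],[[0.05,-0.03,-3.7],[0,0,0],1],[[0.05,-0.03,-3.7],[0,0,0],0.5],[[0.05,-0.03,-3.7],[0,0,0],0.3],[[0.05,-0.03,-3.7],[0,0,0],0.1],[[0.05,-0.03,-3.7],[0,0,0],0],[[0.05,-0.03,-3.7],[0,0,0],0],[[0.05,-0.03,-3.7],[0,0,0],0],[[0.05,-0.03,-3.7],[0,0,0],0]]' 30
```

```text
t: 3.95
tool_pos: [0.5452, -0.19, 0.0204]
eef_rot: [[0.304, 0.953, -0.0], [0.953, -0.304, 0.0], [0.0, -0.0, -1.0]]
ft_force: [-0.6, 0.5, 0.5]
width: 0.0276
```

```bash
python3 -m inch '[[[0,0,0],[0,0,0],0],[[0,0,0],[0,0,0],0],[[0,0,0],[0,0,0],0],[[0,0,0],[0,0,0],0],[[0,0,0],[0,0,0],0]]' 30
```

```text
t: 4.58
tool_pos: [0.5452, -0.19, 0.0204]
eef_rot: [[0.304, 0.953, -0.0], [0.953, -0.304, -0.0], [-0.0, -0.0, -1.0]]
ft_force: [-0.6, -0.3, 0.2]
width: 0.0137
```

```bash
python3 -m inch '[[[0,0,0.1],[0,0,0],0],[[0,0,0.4],[0,0,0],0],[[0,0,0.9],[0,0,0],0],[[0,0,1.5],[0,0,0],0],[[0,0,1.9],[0,0,0],0],[[0,0,2.0],[0,0,0],0],[[0,0,2.0],[0,0,0],0],[[0,0,2.0],[0,0,0],0]]' 30; python3 w.py w2
```

```text
t: 5.58
tool_pos: [0.5448, -0.1898, 0.1196]
eef_rot: [[0.304, 0.953, -0.001], [0.953, -0.304, 0.001], [0.0, -0.002, -1.0]]
ft_force: [-0.7, -0.1, -2.3]
width: 0.0137
5.575 [ 0.5448 -0.1898  0.1196] [-0.71 -0.09 -2.26] 0.013678264952389855
[[ 3.038e-01  9.527e-01 -1.400e-03]
 [ 9.527e-01 -3.038e-01  6.000e-04]
 [ 1.000e-04 -1.500e-03 -1.000e+00]]
```

View pics/w2.png

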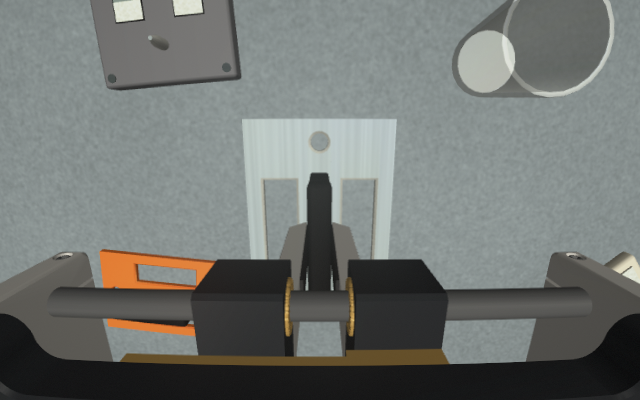

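The mask is held level and the front hole is visible at (319,141). The holder's near pin is at about (157,40). Next I'll measure the hole in the tool frame and triangulate the pin.

Run:
```python
from h import *
import pickle
a=pickle.load(open("w1.pkl","rb"));b=pickle.load(open("w2.pkl","rb"))
A=cv2.resize(a[2][45:85,175:235],None,fx=6,fy=6,interpolation=cv2.INTER_NEAREST)
B=cv2.resize(b[2][20:60,130:190],None,fx=6,fy=6,interpolation=cv2.INTER_NEAREST)
cv2.imwrite("pics/pins.png",np.vstack([A,B]))
s,m,p,d=b
g=cv2.cvtColor(p,cv2.COLOR_BGR2GRAY)
q=(g[128:156,303:336]<165).astype(np.uint8);n,l,st,ce=cv2.connectedComponentsWithStats(q)
R=s["eef_rot"]
C=cloud(m,d)
print("plate z by depth",np.median(C[125:170,260:300,2]),np.median(C[125:170,345:385,2]),np.median(C[122:130,250:390,2]),np.median(C[165:172,250:390,2]))
for j in range(1,n):
    if st[j][4]>100:
        c=ce[j]+[303,128]; w=onz(m,[c],.1052)[0]; print("hole",st[j],c,w,"tool frame",R.T@(w-s["tool_pos"]))
br=(g>165).astype(np.uint8); br[:, :230]=0;br[:,410:]=0;br[:110]=0;br[172:]=0
for r in(130,145,160):
    x=np.nonzero(br[r])[0]; w=onz(m,[[x[0],r],[x[-1],r]],.1052); print(r,x[0],x[-1],((w-s["tool_pos"])@R).round(4).tolist())
```

```text
plate z by depth 0.10518019353884511 0.10508916516421976 0.10525808738282408 0.10508476542113643
hole [  8   3  19  20 298] [319.65100671 140.7885906 ] [ 0.56343502 -0.13205434  0.1052    ] tool frame [0.06068802 0.00021561 0.01437162]
130 242 395 [[0.0677, -0.0504, 0.0144], [0.0677, 0.0493, 0.0143]]
145 243 395 [[0.058, -0.0503, 0.0144], [0.0581, 0.0498, 0.0143]]
160 244 394 [[0.0482, -0.0502, 0.0144], [0.0482, 0.0498, 0.0143]]
```

View pics/pins.png

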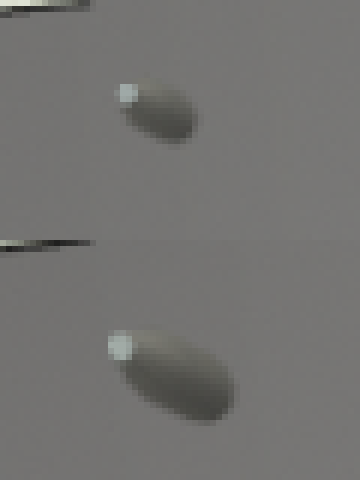

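Run:
```python
from h import *
import pickle
a=pickle.load(open("w1.pkl","rb"));b=pickle.load(open("w2.pkl","rb"))
u1,u2=(195.8,60.1),(149.6,37.3)
print("tip tri",tri([(a[1],u1),(b[1],u2)]),onz(a[1],[u1],.042),onz(b[1],[u2],.042))
c=np.array([.4703,.0457]);t=np.radians(75.92);y=np.array([np.cos(t),np.sin(t)]);print("pins from top",c-.06*y,c+.06*y)
# pins in top image, tip z .042
D=pickle.load(open("s0.pkl","rb"));m=D["top"][0];print(proj(m,[[*(c-.06*y),.042],[*(c+.06*y),.042]]))
p=D["top"][1];cv2.imwrite("pics/toppins.png",cv2.resize(p[215:245,250:310],None,fx=12,fy=12,interpolation=cv2.INTER_NEAREST))
```

```text
tip tri [ 0.45564012 -0.01266954  0.04304595] [[ 0.45532664 -0.01232317  0.042     ]] [[ 0.45516913 -0.01224145  0.042     ]]
pins from top [ 0.45570341 -0.01249742] [0.48489659 0.10389742]
[[297.2585103  233.96405173]
 [258.90540821 223.96306883]]
```

View pics/toppins.png

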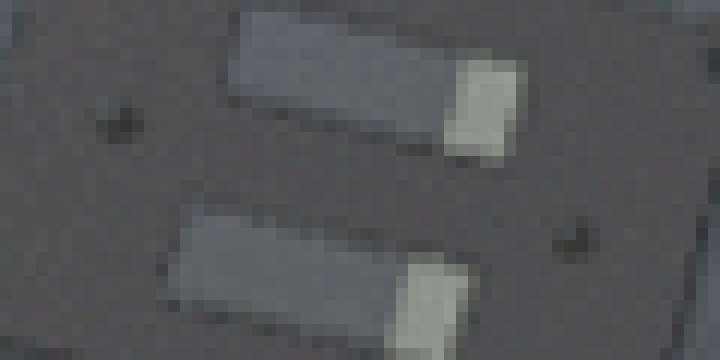

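The pin triangulates to (0.4556,-0.0127,0.043), matching the contour-derived pin (0.4557,-0.0125) and the stated 42 mm. The nest is therefore about (0.470,0.046), heading 75.9°. Moving above it.

```bash
python3 -m inch '[[[-0.05,0.15,0],[0,0,0.03],0],[[-0.2,0.6,0],[0,0,0.1],0],[[-0.4,1.2,0],[0,0,0.1],0],[[-0.6,1.9,0],[0,0,0.2],0],[[-0.85,2.65,0],[0,0,0.25],0],[[-1.1,3.4,0],[0,0,0.3],0],[[-1.3,4.0,0],[0,0,0.33],0],[[-1.42,4.45,0],[0,0,0.36],0],[[-1.49,4.65,0],[0,0,0.36],0],[[-1.5,4.7,0],[0,0,0.36],0],[[-1.5,4.7,0],[0,0,0.36],0],[[-1.5,4.7,0],[0,0,0.36],0]]' 30; python3 w.py w3
```

```text
t: 7.12
tool_pos: [0.4704, 0.0444, 0.1204]
eef_rot: [[0.244, 0.97, -0.0], [0.97, -0.244, -0.0], [-0.0, -0.0, -1.0]]
ft_force: [-0.5, -0.2, -2.5]
width: 0.0138
7.125 [0.4704 0.0444 0.1204] [-0.52 -0.22 -2.46] 0.01381568515484621
[[ 2.442e-01  9.697e-01 -1.000e-04]
 [ 9.697e-01 -2.442e-01 -1.000e-04]
 [-1.000e-04 -1.000e-04 -1.000e+00]]
```

View pics/w3.png

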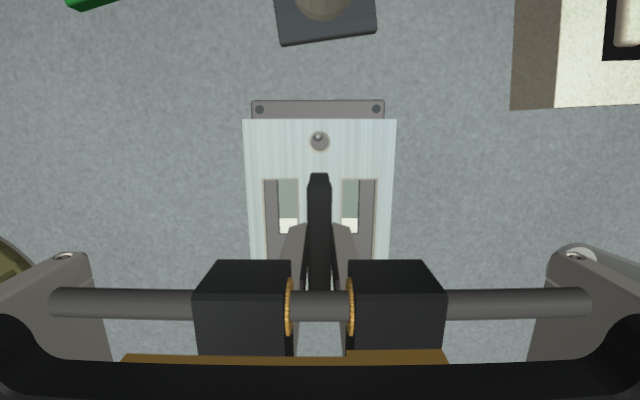

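The front pin's tip shows through the hole at about (319,138). I'll measure it and the holder's far edge against the hole.

Run:
```python
from h import *
import pickle
s,m,p,d=pickle.load(open("w3.pkl","rb"));R=s["eef_rot"]
cv2.imwrite("pics/w3c.png",cv2.resize(p[85:160,240:400],None,fx=5,fy=5,interpolation=cv2.INTER_NEAREST))
g=cv2.cvtColor(p,cv2.COLOR_BGR2GRAY); sub=cv2.GaussianBlur(g[126:156,305:335],(3,3),0)
q=(g[126:156,303:336]<165).astype(np.uint8)
k=cv2.findContours(q,0,1)[0];k=max(k,key=cv2.contourArea).reshape(-1,2)
M=cv2.moments(k);h=np.array([M['m10']/M['m00']+303,M['m01']/M['m00']+126])
w=onz(m,[h],s["tool_pos"][2]-.0144)[0];print("hole",h,w,"tool",(R.T@(w-s["tool_pos"])).round(4))
print("pred pin tip px",proj(m,[[.4849,.1039,.042]]))
```

```text
hole [319.48722519 140.84610814] [0.48525861 0.10327775 0.10597451] tool [0.0607 0.0001 0.0144]
pred pin tip px [[318.78093939 136.10621555]]
```

View pics/w3c.png

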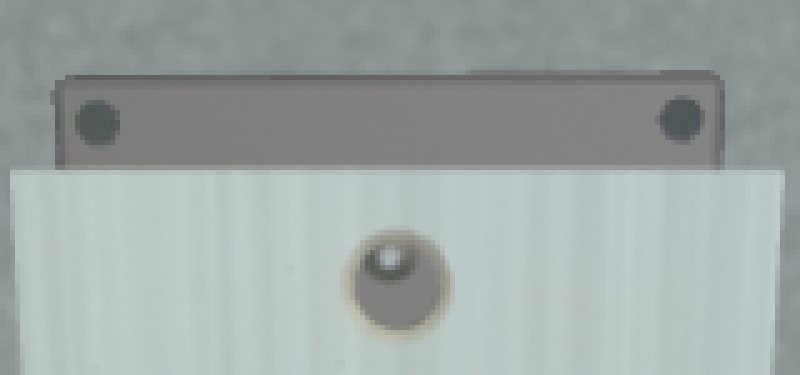

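Run:
```python
from h import *
import pickle
s,m,p,d=pickle.load(open("w3.pkl","rb"));R=s["eef_rot"];T=s["tool_pos"]
pin=onz(m,[[317.5,136.3]],.042)[0];c=onz(m,[[258.9,109.1],[375.9,108.1]],.02)
print("pin",pin,"dots",c,"pin-tool",R.T@(pin-T),"dots tool",((c-T)@R).round(4))
v=c[1]-c[0];print("len",np.linalg.norm(v),"holder y heading",np.degrees(np.arctan2(v[1],v[0]))+90,"tool",np.degrees(np.arctan2(R[1,0],R[0,0])))
for a in(.4556,-.0126),: print("heading by pins",np.degrees(np.arctan2(pin[1]-a[1],pin[0]-a[0])),np.hypot(pin[1]-a[1],pin[0]-a[0]))
```

```text
pin [0.48378162 0.10401074 0.042     ] dots [[0.43699594 0.14048629 0.02      ]
 [0.54208625 0.11497547 0.02      ]] pin-tool [ 0.06105879 -0.00151818  0.07836874] dots tool [[ 0.085  -0.0558  0.1004]
 [ 0.0859  0.0523  0.1004]]
len 0.10814238013450267 holder y heading 76.35530033793607 tool 75.86800762175346
heading by pins 76.41368673286377 0.11996778476604494
```

The pin sits 1.5 mm to the side of the hole, and the holder heading is 76.4° against the tool's 75.9°. I'll correct by (-0.9,+0.6) mm and +0.5°, lower to just above the tips, and look again.

```bash
python3 -m inch '[[[-0.01,0.01,-0.1],[0,0,0.03],0],[[-0.02,0.01,-0.3],[0,0,0.05],0],[[-0.02,0.01,-0.6],[0,0,0.05],0],[[-0.02,0.01,-0.85],[0,0,0.05],0],[[-0.02,0.01,-0.98],[0,0,0.05],0],[[-0.02,0.01,-1.0],[0,0,0.05],0],[[-0.02,0.01,-1.0],[0,0,0.05],0]]' 30; python3 w.py w4
python3 - <<'E'
from h import *
import pickle
s,m,p,d=pickle.load(open("w4.pkl","rb"));R=s["eef_rot"];T=s["tool_pos"]
cv2.imwrite("pics/w4c.png",cv2.resize(p[85:160,240:400],None,fx=5,fy=5,interpolation=cv2.INTER_NEAREST))
E
```

```text
t: 8.05
tool_pos: [0.4694, 0.0455, 0.0707]
eef_rot: [[0.235, 0.972, 0.0], [0.972, -0.235, -0.0], [0.0, 0.0, -1.0]]
ft_force: [0.4, -1.1, -3.1]
width: 0.0138
8.05 [0.4694 0.0455 0.0707] [ 0.39 -1.14 -3.12] 0.013822405132298664
[[ 2.349e-01  9.720e-01  4.000e-04]
 [ 9.720e-01 -2.349e-01 -0.000e+00]
 [ 1.000e-04  4.000e-04 -1.000e+00]]
```

View pics/w4c.png

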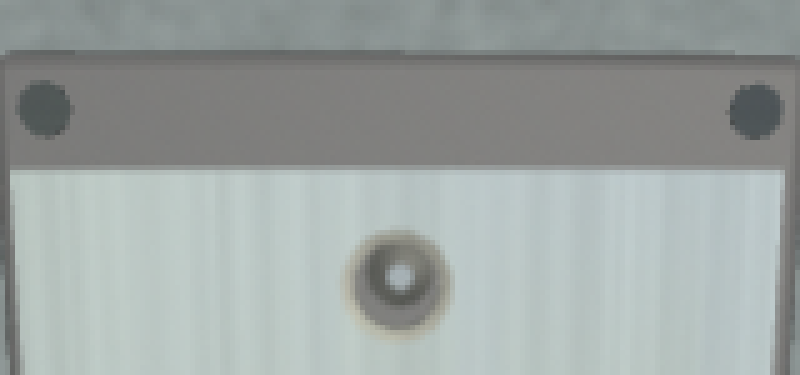

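Run:
```python
from h import *
import pickle
s,m,p,d=pickle.load(open("w4.pkl","rb"));R=s["eef_rot"];T=s["tool_pos"]
pin=onz(m,[[319.5,139.7]],.042)[0];c=onz(m,[[248.5,106.4],[390.5,106.6]],.02)
print("pin-tool",R.T@(pin-T),"dots tool",((c-T)@R).round(4))
v=c[1]-c[0];print("holder y heading",np.degrees(np.arctan2(v[1],v[0]))+90,"tool",np.degrees(np.arctan2(R[1,0],R[0,0])))
```

```text
pin-tool [0.06069585 0.00011367 0.02868725] dots tool [[ 0.0846 -0.0538  0.0507]
 [ 0.0845  0.0541  0.0507]]
holder y heading 76.36274980036545 tool 76.41286118073437
```

The pin at (60.7, 0.1) mm coincides with the hole at (60.7, 0.1) mm in the tool frame, and the headings agree to 0.05°. Lowering gently.

```bash
python3 -m inch '[[[0,0,-0.05],[0,0,0],0],[[0,0,-0.12],[0,0,0],0],[[0,0,-0.2],[0,0,0],0],[[0,0,-0.28],[0,0,0],0],[[0,0,-0.36],[0,0,0],0],[[0,0,-0.43],[0,0,0],0],[[0,0,-0.48],[0,0,0],0],[[0,0,-0.5],[0,0,0],0],[[0,0,-0.5],[0,0,0],0]]' 30
```

```text
t: 9.22
tool_pos: [0.4692, 0.0455, 0.0455]
eef_rot: [[0.235, 0.972, 0.0], [0.972, -0.235, -0.0], [-0.0, 0.0, -1.0]]
ft_force: [-0.5, 0.8, -2.2]
width: 0.0138
```

```bash
python3 -m inch '[[[0,0,-0.02],[0,0,0],0],[[0,0,-0.04],[0,0,0],0],[[0,0,-0.06],[0,0,0],0],[[0,0,-0.075],[0,0,0],0],[[0,0,-0.085],[0,0,0],0],[[0,0,-0.09],[0,0,0],0],[[0,0,-0.095],[0,0,0],0],[[0,0,-0.1],[0,0,0],0],[[0,0,-0.1],[0,0,0],0]]' 30
```

```text
t: 10.35
tool_pos: [0.4692, 0.0455, 0.0404]
eef_rot: [[0.235, 0.972, -0.0], [0.972, -0.235, -0.0], [-0.0, -0.0, -1.0]]
ft_force: [0.4, 0.1, -1.3]
width: 0.0139
```

```bash
python3 -m inch '[[[0,0,-0.005],[0,0,0],0],[[0,0,-0.01],[0,0,0],0],[[0,0,-0.01],[0,0,0],0],[[0,0,-0.015],[0,0,0],0],[[0,0,-0.015],[0,0,0],0]]' 30
```

```text
t: 10.98
tool_pos: [0.4693, 0.0455, 0.0404]
eef_rot: [[0.235, 0.972, 0.0], [0.972, -0.235, -0.0], [0.0, 0.0, -1.0]]
ft_force: [-6.5, -0.0, 10.2]
width: 0.014
```

Contact at TCP z 0.0404, which puts the underside at 20.0 mm: seated. I'll relax the push, then open.

```bash
python3 -m inch '[[[0,0,0.01],[0,0,0],0],[[0,0,0.01],[0,0,0],0.2],[[0,0,0.01],[0,0,0],0.3],[[0,0,0.01],[0,0,0],0.4],[[0,0,0.01],[0,0,0],0.6],[[0,0,0.01],[0,0,0],0.6],[[0,0,0.01],[0,0,0],0.6],[[0,0,0.01],[0,0,0],0.6],[[0,0,0.01],[0,0,0],0.6]]' 30
```

```text
t: 12.1
tool_pos: [0.4692, 0.0455, 0.0402]
eef_rot: [[0.235, 0.972, 0.0], [0.972, -0.235, -0.0], [-0.0, 0.0, -1.0]]
ft_force: [1.2, -0.3, 0.6]
width: 0.0562
```

```bash
python3 -m inch '[[[0,0,0.1],[0,0,0],0.6],[[0,0,0.4],[0,0,0],0.6],[[0,0,1.0],[0,0,0],0.6],[[0,0,1.8],[0,0,0],0.6],[[0,0,2.6],[0,0,0],0.6],[[0,0,3.2],[0,0,0],0.6],[[0,0,3.4],[0,0,0],0.6],[[0,0,3.4],[0,0,0],0.6],[[0,0,3.4],[0,0,0],0.6]]'; python3 w.py w5
```

```text
t: 13.22
tool_pos: [0.4688, 0.0455, 0.2091]
eef_rot: [[0.235, 0.972, -0.002], [0.972, -0.235, -0.0], [-0.0, -0.002, -1.0]]
ft_force: [-0.3, -0.1, -0.5]
width: 0.0563
13.225 [0.4688 0.0455 0.2091] [-0.28 -0.15 -0.52] 0.056316675178765374
[[ 2.349e-01  9.720e-01 -1.900e-03]
 [ 9.720e-01 -2.349e-01 -1.000e-04]
 [-5.000e-04 -1.800e-03 -1.000e+00]]
```

View pics/w5.png

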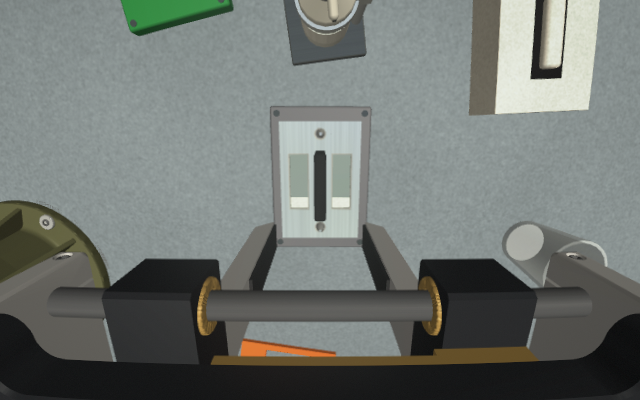

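The plate sits inside the holder's outline with both pins through the holes, at (320,133) and (320,227). I'll check its height by depth, then shut the jaws and go look at the cap.

```bash
python3 - <<'E'
from h import *
import pickle
s,m,p,d=pickle.load(open("w5.pkl","rb"));C=cloud(m,d)
for u,v in[(285,130),(355,130),(285,215),(355,215),(274,180)]: print(u,v,np.median(C[v-3:v+4,u-1:u+2,2]).round(4))
E
python3 -m inch '[[[0,0,0.2],[0,0,0],0.4],[[0.1,0.4,0.5],[0,0,0],0.2],[[0.3,1.0,0.8],[0,0,0],0],[[0.5,1.8,0.8],[0,0,0],0],[[0.65,2.5,0.8],[0,0,0],0],[[0.7,2.8,0.8],[0,0,0],0],[[0.7,2.9,0.8],[0,0,0],0],[[0.7,2.9,0.8],[0,0,0],0],[[0.7,2.9,0.8],[0,0,0],0]]' 30; python3 w.py w6
```

```text
285 130 0.0257
355 130 0.0259
285 215 0.0262
355 215 0.0264
274 180 0.0197
t: 14.4
tool_pos: [0.5042, 0.1897, 0.2504]
eef_rot: [[0.236, 0.972, 0.0], [0.972, -0.236, -0.0], [0.0, 0.0, -1.0]]
ft_force: [-0.3, -0.9, -0.2]
width: 0.0009
14.4 [0.5042 0.1897 0.2504] [-0.27 -0.93 -0.18] 0.0008670178287349865
[[ 2.358e-01  9.718e-01  2.000e-04]
 [ 9.718e-01 -2.358e-01 -0.000e+00]
 [ 0.000e+00  2.000e-04 -1.000e+00]]
```

View pics/w6.png

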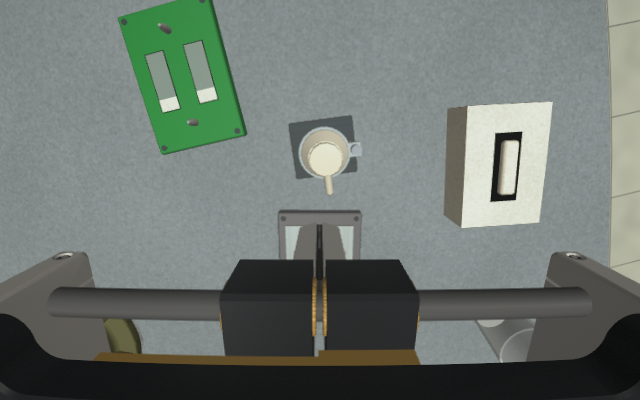

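Plate top is 25.7–26.4 mm at all four corners, so it's flush. The cap top is at about (325,159), with its spout pointing down the image towards the holder.

Run:
```python
from h import *
import pickle
s,m,p,d=pickle.load(open("w6.pkl","rb"));C=cloud(m,d);R=s["eef_rot"];T=s["tool_pos"]
cv2.imwrite("pics/cap.png",cv2.resize(p[110:210,270:380],None,fx=5,fy=5,interpolation=cv2.INTER_CUBIC))
k=(C[...,2]>.153)&(C[...,2]<.162); k[:, :290]=0;k[:,365:]=0;k[:130]=0;k[210:]=0
ys,xs=np.nonzero(k);print(k.sum(),xs.min(),xs.max(),ys.min(),ys.max(),"z",np.median(C[k][:,2]))
(c,r)=cv2.minEnclosingCircle(np.c_[xs,ys].astype(np.float32));print(c,r)
w=onz(m,[c],.157)[0];print(w,"radius mm",cv2.minEnclosingCircle((C[k][:,:2]*1000).astype(np.float32)))
D=pickle.load(open("s0.pkl","rb"))
mt,pt,dt=D["top"];Ct=cloud(mt,dt);kt=(Ct[...,2]>.153)&(Ct[...,2]<.162);kt[:, :195]=0;kt[:,240:]=0;kt[:190]=0;kt[230:]=0
n,l,st,ce=cv2.connectedComponentsWithStats(kt.astype(np.uint8));print(st,ce)
i=1+st[1:,4].argmax();ys,xs=np.nonzero(l==i);ct,_=cv2.minEnclosingCircle(np.c_[xs,ys].astype(np.float32));print(ct,onz(mt,[ct],.157),"tri",tri([(m,c),(mt,ct)]))
print("shift units",(w-T)/.05)
```

```text
847 309 341 142 175 z 0.15685282314055618
(325.6612854003906, 158.75807189941406) 16.81154441833496
[0.51948939 0.22695861 0.157     ] radius mm ((519.4600219726562, 226.4339141845703), 15.868424415588379)
[[     0      0    640    400 255898]
 [   204    201     12     11    100]
 [   216    207      2      1      2]] [[319.54390421 199.49745211]
 [209.21       205.87      ]
 [216.5        207.        ]]
(209.36363220214844, 206.0) [[0.51805173 0.22603757 0.157     ]] tri [0.51906889 0.22674846 0.15355705]
shift units [ 0.30554692  0.74513403 -1.86766932]
```

View pics/cap.png

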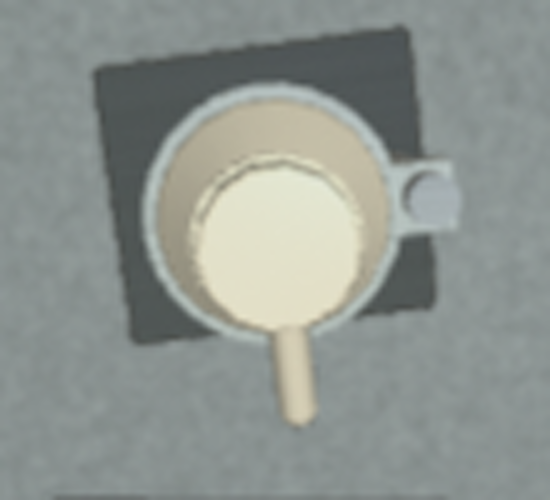

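The cap is at (0.519,0.227,0.157), radius 16 mm, with the two views agreeing within 2 mm. Moving over it with the jaws shut, then down to just above it.

```bash
python3 -m inch '[[[0.15,0.37,-0.2],[0,0,0],0],[[0.3,0.74,-0.6],[0,0,0],0],[[0.3,0.74,-1.1],[0,0,0],0],[[0.3,0.74,-1.5],[0,0,0],0],[[0.3,0.74,-1.7],[0,0,0],0],[[0.3,0.74,-1.75],[0,0,0],0],[[0.3,0.74,-1.75],[0,0,0],0]]'; python3 w.py w7
python3 - <<'E'
from h import *
p,d=snapshot("side");cv2.imwrite("pics/side7.png",cv2.resize(p[60:240,200:400],None,fx=3,fy=3,interpolation=cv2.INTER_CUBIC))
E
```

```text
t: 15.32
tool_pos: [0.5195, 0.2277, 0.1631]
eef_rot: [[0.235, 0.972, 0.001], [0.972, -0.235, 0.0], [0.0, 0.001, -1.0]]
ft_force: [0.4, 0.1, -0.7]
width: 0.0004
15.325 [0.5195 0.2277 0.1631] [ 0.36  0.08 -0.7 ] 0.0003755222901070938
[[ 2.35e-01  9.72e-01  6.00e-04]
 [ 9.72e-01 -2.35e-01  2.00e-04]
 [ 4.00e-04  5.00e-04 -1.00e+00]]
```

View pics/w7.png

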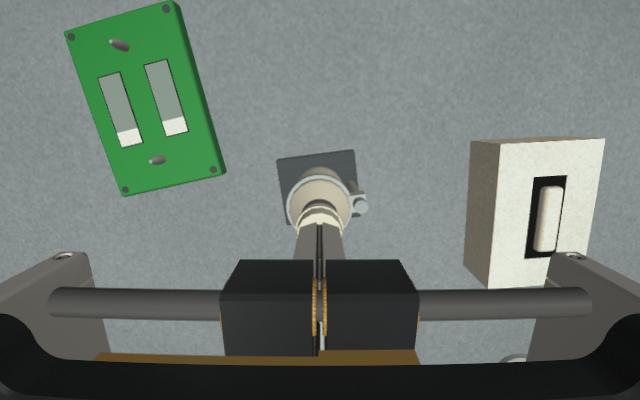

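View pics/side7.png

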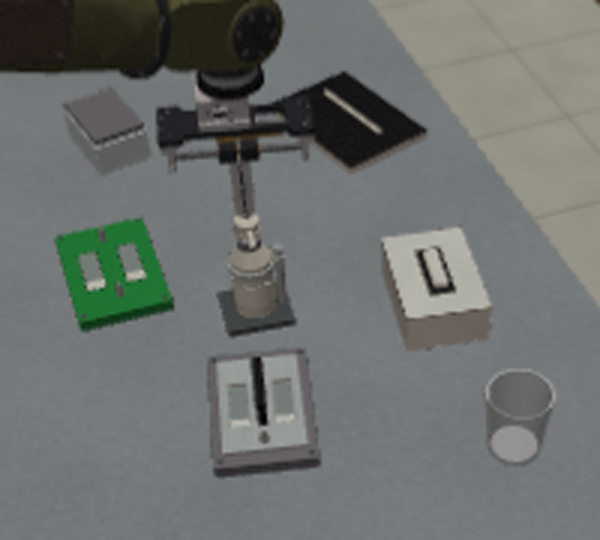

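Shut fingertips are centred over the cap (wrist (320,222)), with only its far rim visible. The side view shows the tips just above the cap and the mask seated. Now pressing slowly.

```bash
python3 -m inch '[[[0,0,-0.05],[0,0,0],0],[[0,0,-0.1],[0,0,0],0],[[0,0,-0.15],[0,0,0],0],[[0,0,-0.19],[0,0,0],0],[[0,0,-0.22],[0,0,0],0],[[0,0,-0.22],[0,0,0],0]]'
```

```text
t: 16.18
tool_pos: [0.5193, 0.2275, 0.152]
eef_rot: [[0.235, 0.972, 0.0], [0.972, -0.235, 0.0], [0.0, 0.0, -1.0]]
ft_force: [-1.9, -1.7, 6.1]
width: 0.0009
```

```bash
python3 -m inch '[[[0,0,-0.02],[0,0,0],0],[[0,0,-0.04],[0,0,0],0],[[0,0,-0.05],[0,0,0],0],[[0,0,-0.055],[0,0,0],0],[[0,0,-0.055],[0,0,0],0]]'
```

```text
t: 16.8
tool_pos: [0.5194, 0.2276, 0.1502]
eef_rot: [[0.235, 0.972, 0.001], [0.972, -0.235, 0.0], [0.001, 0.001, -1.0]]
ft_force: [-4.8, -2.4, 13.6]
width: 0.0004
```

```bash
python3 -m inch '[[[0,0,-0.01],[0,0,0],0],[[0,0,-0.015],[0,0,0],0],[[0,0,-0.015],[0,0,0],0]]'
```

```text
t: 17.18
tool_pos: [0.5194, 0.2276, 0.1501]
eef_rot: [[0.235, 0.972, 0.002], [0.972, -0.235, 0.001], [0.001, 0.001, -1.0]]
ft_force: [-7.9, -2.8, 19.3]
width: 0.001
```

On the hard stop: the force rises to 19 N and z doesn't change at 0.150. Lifting off and backing away for the final checks.

```bash
python3 -m inch '[[[0,0,0.1],[0,0,0],0],[[0,0,0.3],[0,0,0],0],[[0,0,0.7],[0,0,0],0],[[0,0,1.4],[0,0,0],0],[[-0.3,-0.7,2.0],[0,0,0],0],[[-0.8,-1.5,2.2],[0,0,0],0],[[-1.0,-2.2,2.2],[0,0,0],0],[[-1.0,-2.5,2.2],[0,0,0],0],[[-1.0,-2.5,2.2],[0,0,0],0],[[-1.0,-2.5,2.2],[0,0,0],0]]'; python3 w.py w8
python3 - <<'E'
from h import *
import pickle
s,m,p,d=pickle.load(open("w8.pkl","rb"));C=cloud(m,d)
k=(C[...,2]>.140)&(C[...,2]<.17);k[220:]=0;k[:, :200]=0;k[:,450:]=0;print("cap",k.sum(),np.median(C[k][:,2]),C[k][:,:2].mean(0))
P=[[.470,.0459,.026]];t=np.radians(76.4);y=np.array([np.cos(t),np.sin(t)]);x=np.array([y[1],-y[0]])
for n in("top","side"):
    mm=camera_model(n);pp,dd=snapshot(n);cv2.imwrite(f"pics/{n}9.png",pp)
    CC=cloud(mm,dd)
    for a,b in[(.045,.065),(-.045,.065),(.045,-.065),(-.045,-.065)]:
        w=np.array([.470,.0459])+a*x+b*y; u=proj(mm,[[*w,.026]])[0].round().astype(int); print(n,u,CC[u[1],u[0]].round(4))
E
```

```text
t: 18.42
tool_pos: [0.4695, 0.1033, 0.2579]
eef_rot: [[0.235, 0.972, -0.001], [0.972, -0.235, 0.0], [-0.0, -0.001, -1.0]]
ft_force: [-0.8, -0.4, -0.5]
width: 0.0003
18.425 [0.4695 0.1033 0.2579] [-0.79 -0.45 -0.5 ] 0.00027953001546169253
[[ 2.345e-01  9.721e-01 -6.000e-04]
 [ 9.721e-01 -2.345e-01  1.000e-04]
 [-0.000e+00 -6.000e-04 -1.000e+00]]
cap 1373 0.15659007219953003 [0.5173645 0.2212139]
top [262 210] [0.5305 0.0981 0.0261]
top [254 239] [0.3883 0.0384 0.5779]
top [303 221] [ 0.4977 -0.0287  0.0247]
top [295 249] [ 0.4118 -0.0058  0.0245]
side [298 179] [0.5315 0.1009 0.022 ]
side [274 181] [0.4445 0.126  0.0204]
side [301 205] [ 0.4994 -0.0272  0.0241]
side [275 208] [ 0.4093 -0.0077  0.0256]
```

View pics/w8.png

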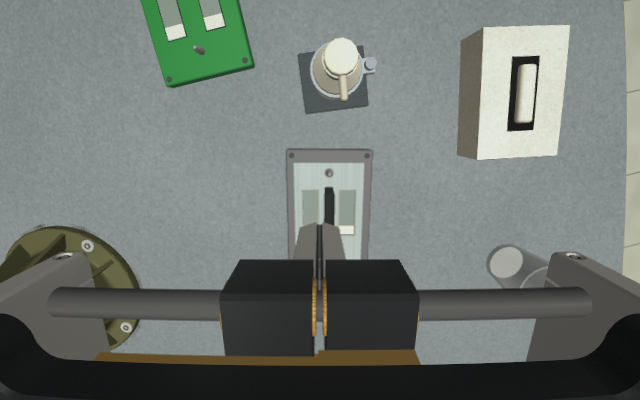

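View pics/side9.png

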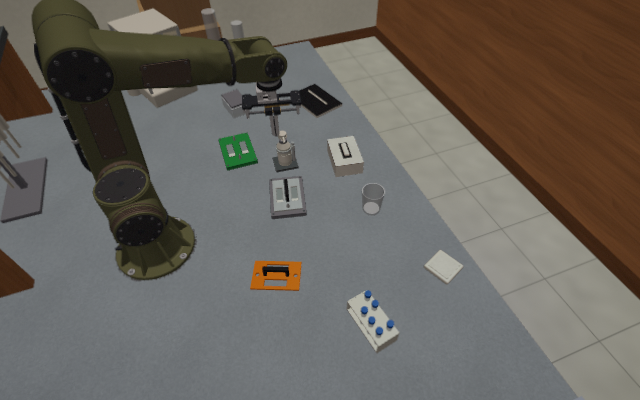

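The wrist view shows the cap back up at (342,58), measured at z 0.157, and the mask seated at (329,205). The side view shows the rack, beaker and wipes at their original pixels. Handing in.

```bash
python3 -c "from plant import hand_in; print(hand_in())"
```

```text
the job is handed in; nothing more can be done
None
```

The mask is seated flush on the grey holder and released. After that, the cap was pressed right down and sprang back up. I handed in at about 18.6 s of the 61 s allowed.

- **Mask:** I gripped it by the bar at 30 N and lined its hole up with the pin to about 0.1 mm using the wrist camera. Lowering it level met about 10 N at contact, with its underside at 20 mm. After release, the plate top measured 25.7–26.4 mm at four corners (26 mm expected), with both pins through the holes.
- **Cap:** It stopped at z = 0.150 m, the full 7 mm of travel, with the force reaching 19 N. After lifting off, its top was back at 0.157 m.
- **Surroundings:** In the last side picture the rack, beaker, box of wipes and orange plate are at their original pixels, judged by eye. The tool ended clear of everything, at 0.258 m.
- **Checks that disagreed:** The final depth readings of the plate from the top and side cameras were coarse. They gave 24.5–26.1 mm (top) and 20–26 mm (side), and one top-camera point was blocked by the arm. I relied on the close wrist reading, taken before the cap press, and on the final pictures, which show the mask still seated.

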